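# Slide carrier from printer tray to pile

### The job

A blue slide carrier lies flat in the label printer's output tray, between rails that leave no room for fingers. Without lifting it, slide it along the tray until about 5 cm sticks out over the open front edge, then grip the overhanging end, carry it over and set it down gently, flat and square, on top of the pile of blue carriers. Do not drop it or let it touch the bench, do not shift the pile, and leave everything else where it is.

Things in the scene. Friction and masses are not known exactly. Their poses are not given: they have to be found in the camera images.
- carrier: the blue slide carrier to be stacked: 165 mm long (its x axis), 60 mm wide (y), 6 mm thick rigid plate, 0.11 kg, flat on both faces, with four glass slides let in flush; origin at the centre of its underside, z up; looks the same turned half round. At the start it lies flat in the printer's tray, underside 60 mm above the bench, its long axis roughly along the tray
- lead_end (a point): middle of the carrier's end that faces the tray's open front edge, at half thickness (carrier's own -x end, 82.5 mm from its centre)
- printer: fixed dark blue-grey label printer with a grey output tray. Origin on the bench below the middle of the tray's open front edge; x runs from that edge back along the tray, z up. Solid tray 310 mm long, 96 mm wide, floor 60 mm above the bench. At x = 310 mm the housing begins: 170 mm high, 230 mm wide, 200 mm deep
- tray_edge (a point): middle of the tray's open front edge, at floor height (60 mm). No lip here: the carrier can slide out over it. Along each side of the tray floor a black rail, 10 mm wide and 8 mm high, leaves 76 mm clear between
- blue_stand: fixed white block 130 x 44 x 35 mm high under the pile of two blue carriers; origin at the centre of its underside, x along its length
- blue_lower: lower carrier of the blue pile, loose: 165 mm long (its x axis), 60 mm wide (y), 6 mm thick rigid plate, 0.11 kg, flat on both faces, with four glass slides let in flush; origin at the centre of its underside, z up; looks the same turned half round
- blue_top: upper carrier of the blue pile, loose, on which to stack: 165 mm long (its x axis), 60 mm wide (y), 6 mm thick rigid plate, 0.11 kg, flat on both faces, with four glass slides let in flush; origin at the centre of its underside, z up; looks the same turned half round. Its underside is 41 mm above the bench, its top face 47 mm
- orange_stand: fixed white block, same size, under the pile of two orange carriers
- orange_lower: lower carrier of the orange pile (same size, loose); leave alone
- orange_top: upper carrier of the orange pile (same size, loose); leave alone
- jar_big: bystander: loose clear jar with red lid, 102 mm wide, 130 mm high; origin at the centre of its underside
- jar_small: bystander: loose clear jar with red lid, 81 mm wide, 90 mm high; origin at the centre of its underside
- label_roll: bystander: loose roll of paper labels lying flat, 100 mm wide, 40 mm high; origin at the centre of its underside
- mouse: bystander: loose black computer mouse, 105 x 60 x 32 mm; origin at the centre of its underside
- slide_box: bystander: loose green slide box, 87 x 102 x 33 mm; origin at the centre of its underside
- marker: bystander: loose marker pen lying flat, 127 mm long along x, 15 mm thick; origin on its underside, 42 mm from its tail end
- table: the white bench, top at z = 0
Things that resemble listed ones, but are neither listed nor needed, are in the scene too. What is shaped like the blue_top but turquoise or yellow is not meant. Leave any turquoise look-alike of the carrier alone.

How it is judged:
By the outcome, as a careful person would: the job done as asked, in the order asked, and still so for the second after the job is handed in, with the robot touching nothing.
It also fails if it takes over 54 s, if anything falls off the work surface, if the arm or the gripper's body presses on something with over 40 N, if the wrist force passes 120 N, or if a joint passes its speed limit or range.

### The arm

A 7-joint arm with a two-finger parallel gripper is mounted at the origin on the work surface. World frame = base frame: x ahead of the robot, y to its left, z up, the work surface at z = 0. Lengths are in m, angles in rad, forces in N, time in s.
With the tool pointing down it reaches from about 0.425 to 1.025 m from the base axis. Payload 9.4 kg.
Tool frame: the origin (TCP) lies at the very end of the fingers, on their centre line; the grasp point (between the pads) lies r.tcp_to_grasp behind it (r.tcp_to_grasp is the distance from the TCP to the grasp point, in m); z points along the fingers, y is the line along which they close (so a half turn about z gives the same grasp; the last joint's range is limited). The gripper opens to 85 mm and grips with 20 to 120 N. Pads are 22 mm wide; open, the fingers measure 114 mm over their backs; the gripper's body (76 mm by 85 mm) begins 54 mm behind the grasp point. The pads swing forward as they close: fully open they stand 13 mm farther back than shut.
Start: joints at [-1.286, 0.599, -0.003, 1.599, 0.002, 0.943, -0.08], TCP at [0.257, 0.678, 0.231] pointing down, gripper open.
Joint ranges: [-2.57, 2.57], [-0.35, 1.97], [-1.29, 1.29], [0.11, 2.56], [-1.05, 4.19], [0.11, 1.86], [-2.63, 2.63]. Speed limits (rad/s): [2.22, 2.22, 3.01, 3.01, 3.14, 3.14, 3.14].

### API

Orientations are given as a rotation vector (axis times angle).
In Python, from rig import r, snapshot, get_calibration, job gives the robot as it stands.
- The arm moves only by the tool step_arm, never from a script. Its argument "plan" is one flat list of numbers, 7 for each row, row after row: the shift along the tool's x, y, z in m, then the turn, a rotation vector about the tool's x, y, z in rad, then the closure, from 0 (fully open) to 1 (shut). In form: [dx, dy, dz, wx, wy, wz, hand, dx, dy, dz, wx, wy, wz, hand, ...]. A call has 1 to 10 rows; each row is the pose to reach, as a shift and turn from the pose commanded when the call began, along the tool's axes at that moment; what a row does not reach only later rows make up. A row lasts 1/8 s, in which the tool goes at most 62.5 mm and 10.7 degrees, less where a joint would pass 70% of its speed; a pose out of reach is approached as far as the arm can. A call with a gripper value outside its range is refused whole. The fingers move at their own pace and stop on an object; the grip force is fixed at half the most. Time passes only in rows, so rows that repeat a pose let the fingers close. It gives the time, the measured TCP pose, the force, the opening and the grip force at its end, in the units of the state.
- r.observe(): the state, without advancing time (a new reading comes with each control period).
- snapshot(name): name is "side" or "top"; returns the picture (420x560x3 uint8, blue, green, red); there is no depth.
- get_calibration(name): a dict with "fx", "fy", "cx", "cy" (pixels), "origin" and "orientation" of the camera in the world. Camera axes: x right, y up, looking along -z (the intrinsics and any distortion apply to the point x, -y, -z); pixel columns grow to the right and rows downward; lengths in m; the calibration is good to about 2 mm. A picture is of the moment at which its call begins. get_calibration takes no time and is no camera call.
- job.hand_in(): hands the job in; it is judged then, once.
The state is a dict: "clock": time; "joint_positions": joint angles; "dq": joint speeds; "joint_efforts": joint torques, N m; "tcp_pos": TCP position; "eef_rot": TCP orientation; "force": force on the tool from outside, world axes, zero at the start; "wrist_torque": the same for the moment, N m; "finger_gap": opening from 0.0 (shut) to 1.0 (fully open); "grip_force": force on a finger pad.
Only numpy, scipy, OpenCV 4.12 (cv2) and the standard library are available. Lean on these libraries where they do the work, as an engineer would, in place of code of your own. Each camera call takes 0.05 s, during which the arm holds its last target. There are 200 camera calls.

## Working session

There is one attempt and no reset: what is moved stays moved. The work goes in short steps, Python scripts to look and compute and a tool call to move; the robot and the scene stay as the last step left them, time stands still between calls to the robot, and variables do not carry over. Pictures are saved under pics/ and viewed, at most 10 in all, crops included, and the job is handed in when it is done.

Besides the shell and the picture viewer there is one more tool, called after "Call:" by a JSON object that holds its "fn" and its "kwargs", one argument or row to a line. step_arm: Moves the arm, as the interface text tells. Its arguments: {"type":"object","properties":{"plan":{"type":"array"}},"required":["plan"]}

```bash
mkdir -p pics; python3 - <<'E'
from rig import r,snapshot,get_calibration
import cv2
for n in("side","top"):
    im=snapshot(n);cv2.imwrite(f"pics/{n}0.png",im);print(n,get_calibration(n))
print(r.observe(),r.tcp_to_grasp)
E
```

```text
side {'fx': 507.86386832682484, 'fy': 507.86386832682484, 'cx': 285.4005229158875, 'cy': 212.97010743334425, 'origin': array([ 0.25642554, -1.0737633 ,  0.80273106]), 'orientation': array([ 0.9604357 , -0.1365024 , -0.24118052])}
top {'fx': 454.51741162850584, 'fy': 454.51741162850584, 'cx': 280.96153428283594, 'cy': 208.0843381163672, 'origin': array([ 0.3486015 , -0.02892324,  1.33111353]), 'orientation': array([ 0.10279142, -0.12926731, -1.58235708])}
{'clock': 0.1, 'joint_positions': array([-1.28568263,  0.60002519, -0.00252926,  1.60005074,  0.00181612,
        0.94291399, -0.07982679]), 'dq': array([ 0.00110017, -0.00310134, -0.00080017, -0.00132872,  0.00111027,
        0.00189979,  0.00092078]), 'joint_efforts': array([ 4.95503366e-03, -7.77983880e+01,  1.56975936e+00, -2.58623421e+01,
        1.26263357e-02,  5.41901041e-03, -1.93163083e-05]), 'tcp_pos': array([0.2565032 , 0.67765477, 0.23051762]), 'eef_rot': array([-5.65176759e-01, -3.09023316e+00,  2.18640192e-03]), 'force': array([ 0.09825621, -0.01815957, -0.36667939]), 'wrist_torque': array([-0.01470727,  0.03659926,  0.03230396]), 'grip_force': 0.0, 'finger_gap': 0.9977417191966163} 0.0187
```

View pics/side0.png

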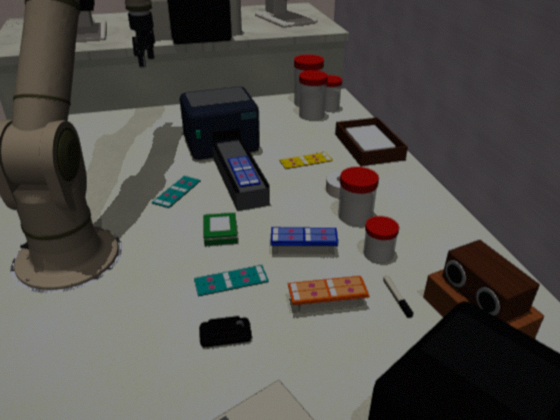

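View pics/top0.png

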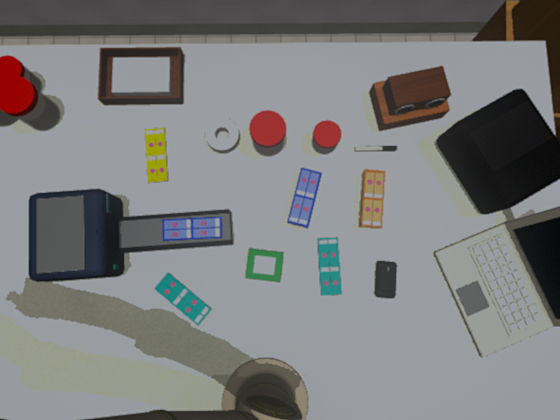

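Two blue-bodied candidates: the plate in the tray, top (192,229) / side (243,170), and the pile, top (305,197) / side (304,237). The look-alikes are turquoise at (329,266) and (183,298), yellow at (156,155) and orange at (372,198). By the description, the one in the tray is the carrier and (305,197) is the target pile.

```bash
cat > h.py <<'E'
import numpy as np,cv2
from scipy.spatial.transform import Rotation as R
from rig import r,snapshot,get_calibration
def ray(n,p,z):
    c=get_calibration(n);M=R.from_rotvec(c["orientation"]).as_matrix()
    p=np.atleast_2d(p).astype(float)
    d=np.c_[(p[:,0]-c["cx"])/c["fx"],-(p[:,1]-c["cy"])/c["fy"],-np.ones(len(p))]@M.T
    o=c["origin"];return (o+d*((z-o[2])/d[:,2])[:,None])[:,:2]
def proj(n,P):
    c=get_calibration(n);M=R.from_rotvec(c["orientation"]).as_matrix()
    q=(np.atleast_2d(P)-c["origin"])@M
    return np.c_[c["cx"]+c["fx"]*q[:,0]/-q[:,2],c["cy"]-c["fy"]*q[:,1]/-q[:,2]]
def blob(im,n,box,z,lo=(108,90,60),hi=(135,255,255)):
    x0,y0,x1,y1=box
    m=cv2.inRange(cv2.cvtColor(im,cv2.COLOR_BGR2HSV),lo,hi);k=np.zeros_like(m);k[y0:y1,x0:x1]=m[y0:y1,x0:x1]
    k=cv2.morphologyEx(k,cv2.MORPH_OPEN,np.ones((2,2)))
    ys,xs=np.nonzero(k);h=cv2.convexHull(np.c_[xs,ys].astype(np.int32))[:,0]
    w=ray(n,h,z)
    (cx,cy),(a,b),t=cv2.minAreaRect((w*1000).astype(np.float32))
    if a<b:a,b,t=b,a,t+90
    return np.array([cx,cy])/1000,a,b,(t+90)%180-90
E
python3 - <<'E'
from h import *
t=cv2.imread("pics/top0.png");s=cv2.imread("pics/side0.png")
print("car",blob(t,"top",(140,205,235,255),.066),blob(s,"side",(215,135,268,200),.066))
print("pile",blob(t,"top",(280,160,330,235),.047),blob(s,"side",(262,215,345,250),.047))
a=cv2.resize(t[150:270,110:340],None,fx=3.4,fy=3.4,interpolation=2)
cv2.imwrite("pics/c.png",a)
print("tray edge corners",ray("top",[(230,211),(232,244)],.06), "roll,jars",ray("top",[(222,134)],.04),ray("top",[(268,128)],.13),ray("top",[(327,134)],.09),ray("top",[(265,265)],.033))
E
```

```text
car (array([0.48026465, 0.19531378]), 165.13600158691406, 61.233726501464844, -87.97199487686157) (array([0.48413235, 0.194616  ]), 172.09959411621094, 64.2464599609375, -87.84592843055725)
pile (array([ 0.56773956, -0.12200481]), 164.7109375, 60.32717514038086, -15.376266479492188) (array([ 0.5708006 , -0.12888834]), 162.92495727539062, 72.92797088623047, -14.654510498046875)
tray edge corners [[0.53090224 0.09199117]
 [0.43781813 0.08636835]] roll,jars [[0.76255714 0.11747971]] [[ 0.74938111 -0.01857555]] [[ 0.74329157 -0.18517799]] [[ 0.37886548 -0.00452514]]
```

View pics/c.png

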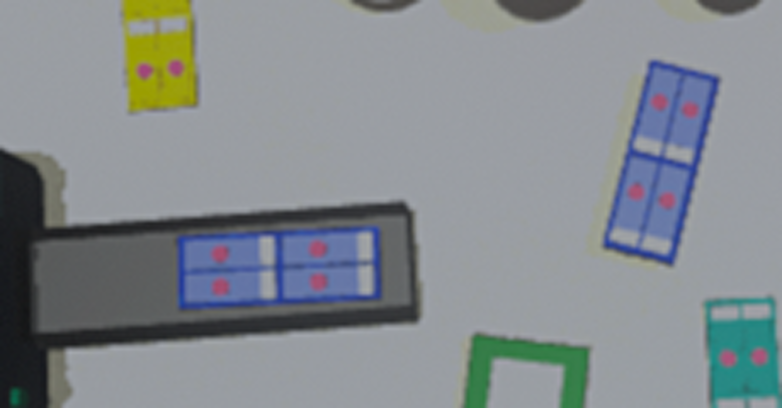

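The crop shows the blue carrier in the tray (crop 180–380, 228–308) and the blue pile (crop 605–718, 62–265). There is nothing else blue nearby, so the choice holds. I'll push the carrier from its rear end with shut fingers between the rails.

```bash
cat >> h.py <<'E'
def rel(p,yaw,frm=None):
    "shift/turn in tool axes to reach TCP p, tool y at azimuth yaw deg, pointing down"
    o=r.observe();M=R.from_rotvec(o["eef_rot"]);x0=o["tcp_pos"]
    a=np.radians(yaw);y=np.array([np.cos(a),np.sin(a),0]);z=np.array([0,0,-1.]);T=R.from_matrix(np.c_[np.cross(y,z),y,z])
    return np.round(np.r_[M.inv().apply(np.array(p)-x0),(M.inv()*T).as_rotvec()],4)
E
python3 -c "
from h import *
np.set_printoptions(suppress=True)
print(rel((.474,.312,.24),3.3));print(rel((.474,.312,.09),3.3))"
```

```text
[-0.3328 -0.265  -0.0091 -0.0011  0.0009  1.1514]
[-0.3328 -0.2648  0.1409 -0.0011  0.0009  1.1514]
```

Call:
{"fn": "step_arm", "kwargs": {
  "plan": [-0.333,-0.265,-0.009,0,0,1.151,1,-0.333,-0.265,-0.009,0,0,1.151,1,-0.333,-0.265,-0.009,0,0,1.151,1,-0.333,-0.265,-0.009,0,0,1.151,1,-0.333,-0.265,-0.009,0,0,1.151,1,-0.333,-0.265,-0.009,0,0,1.151,1,-0.333,-0.265,-0.009,0,0,1.151,1,-0.333,-0.265,-0.009,0,0,1.151,1,-0.333,-0.265,0.05,0,0,1.151,1,-0.333,-0.265,0.11,0,0,1.151,1]
}}

```text
clock: 1.35
tcp_pos: [0.4741, 0.314, 0.1205]
eef_rot: [-2.154, -2.287, -0.004]
force: [1.2, 0.3, -0.9]
finger_gap: -0.002
grip_force: 0.0
```

```bash
python3 -c "
from h import *
np.set_printoptions(suppress=True)
o=r.observe();print(o['clock'],o['tcp_pos'],o['force'],o['finger_gap'],o['joint_positions']);print(rel((.474,.312,.0625),3.3))"
```

```text
1.35 [0.47409841 0.31399861 0.12045911] [ 1.19118204  0.2642026  -0.93251677] -0.0018241510576695486 [-0.8539351   0.57614324  0.24812382  2.06951879 -0.2725433   0.52359341
 -0.34769405]
[-0.0021 -0.0003  0.058   0.0017 -0.0021  0.0022]
```

Call:
{"fn": "step_arm", "kwargs": {
  "plan": [0,0,0.03,0.002,-0.002,0,1,0,0,0.045,0.002,-0.002,0,1,0,0,0.052,0.002,-0.002,0,1,0,0,0.056,0.002,-0.002,0,1,0,0,0.058,0.002,-0.002,0,1,0,0,0.058,0.002,-0.002,0,1]
}}

```text
clock: 2.1
tcp_pos: [0.4745, 0.3126, 0.0639]
eef_rot: [2.156, 2.285, -0.003]
force: [-0.5, 1.0, 0.3]
finger_gap: 0.001
grip_force: 0.0
```

```bash
python3 -c "
from h import *
np.set_printoptions(suppress=True)
o=r.observe();print(o['clock'],o['tcp_pos'],o['force'])
cv2.imwrite('pics/a.png',np.vstack([cv2.resize(snapshot('top')[190:270,100:260],None,fx=3.5,fy=3.5),cv2.resize(snapshot('side')[130:210,170:330],None,fx=3.5,fy=3.5)]))
print(rel((.4777,.213,.0625),3.3))"
```

```text
2.1 [0.47452896 0.31262889 0.06391394] [-0.50880085  0.99151199  0.32652721]
[-0.0996 -0.0025  0.0015 -0.0013  0.0015  0.0005]
```

View pics/a.png

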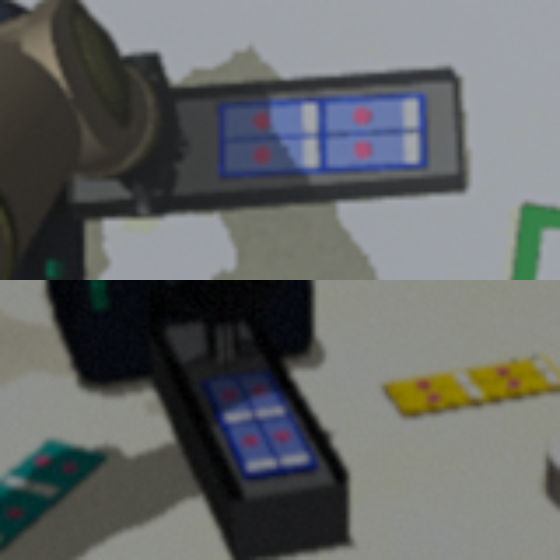

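The fingers stand inside the rails behind the carrier, top crop (150,140), and are clear of its rear end. Pushing.

Call:
{"fn": "step_arm", "kwargs": {
  "plan": [-0.01,0,0.001,0,0,0,1,-0.018,0,0.001,0,0,0,1,-0.026,0,0.001,0,0,0,1,-0.034,0,0.001,0,0,0,1,-0.042,0,0.001,0,0,0,1,-0.05,0,0.001,0,0,0,1,-0.056,0,0.001,0,0,0,1,-0.062,0,0.001,0,0,0,1,-0.066,0,0.001,0,0,0,1,-0.066,0,0.001,0,0,0,1]
}}

```text
clock: 3.45
tcp_pos: [0.4782, 0.2461, 0.0624]
eef_rot: [2.156, 2.284, -0.005]
force: [-0.4, 0.2, 0.5]
finger_gap: 0.0
grip_force: 0.0
```

```bash
python3 -c "
from h import *
np.set_printoptions(suppress=True)
o=r.observe();print(o['clock'],o['tcp_pos'],o['force'])
t=snapshot('top');s=snapshot('side')
print(blob(t,'top',(150,205,265,255),.066),blob(s,'side',(215,135,288,240),.066))
print(rel((.4777,.213,.0625),3.3))"
```

```text
3.45 [0.47816095 0.24607332 0.06244349] [-0.35517494  0.18357004  0.48001369]
(array([0.48477728, 0.15108853]), 165.73031616210938, 61.20983123779297, -86.65893769264221) (array([0.49532874, 0.03564119]), 382.4458923339844, 62.467254638671875, -86.7480936050415)
[-0.0335 -0.0024  0.     -0.002   0.002   0.0005]
```

Call:
{"fn": "step_arm", "kwargs": {
  "plan": [-0.008,0,0,0,0,0,1,-0.015,0,0,0,0,0,1,-0.021,0,0,0,0,0,1,-0.025,0,0,0,0,0,1,-0.028,0,0,0,0,0,1,-0.028,0,0,0,0,0,1]
}}

```text
clock: 4.3
tcp_pos: [0.4798, 0.2182, 0.0625]
eef_rot: [2.157, 2.284, -0.005]
force: [-0.6, -0.3, -0.2]
finger_gap: -0.0
grip_force: 0.0
```

```bash
python3 -c "
from h import *
np.set_printoptions(suppress=True)
o=r.observe();print(o['clock'],o['tcp_pos'],o['force'])
t=snapshot('top');s=snapshot('side')
print(blob(t,'top',(150,205,275,255),.066))
cv2.imwrite('pics/b.png',np.vstack([cv2.resize(t[195:255,190:270],None,fx=7,fy=4.5*7/4.5),]))
g=cv2.cvtColor(cv2.imread('pics/top0.png'),6)
for row in (218,222,226,230,234,238): print(row,g[row,224:240])
"
```

```text
4.3 [0.47975708 0.21821028 0.06249088] [-0.62037728 -0.30597432 -0.24037929]
(array([0.48686032, 0.12363754]), 165.37615966796875, 61.17084503173828, -86.41599607467651)
218 [100 101 101 101 102  84  61  91 142 159 158 157 157 157 157 157]
222 [101 101 101 102 103  89  63  68 105 143 158 158 158 157 157 156]
226 [100 101 101 101 102  96  71  67 104 144 159 158 157 157 157 156]
230 [102 100 101 101 102 102  79  58  99 144 159 158 157 157 157 156]
234 [102 101 102 100 101 103  83  59  89 116 143 159 157 157 156 157]
238 [102 102 103 102 104 104  90  64  75 106 143 159 158 157 157 156]
```

View pics/b.png

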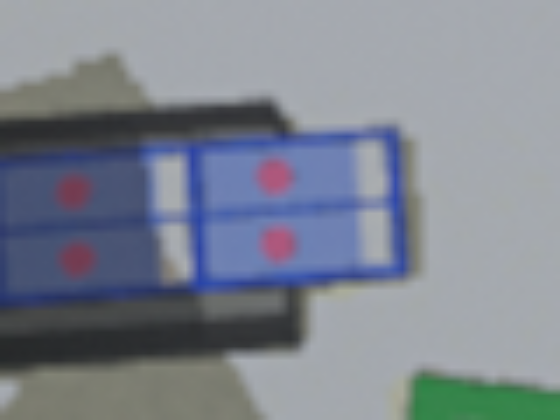

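The carrier's front end, crop (405,205), sticks out past the tray edge, crop column ~290. Measured overhang is about 51 mm and it is square to the tray. Next I back off and probe how far back the fingertips sit at a 60 mm opening, with a light touch on clear bench.

```bash
python3 -c "
from h import *
np.set_printoptions(suppress=True)
print(ray('top',[(229.6,228)],.06));print(rel((.56,.02,.19),3.6),rel((.56,.02,.03),3.6))"
```

```text
[[0.48275965 0.09308395]]
[-0.2031  0.0683 -0.1272 -0.002   0.002  -0.0047] [-0.2028  0.0687  0.0328 -0.002   0.002  -0.0047]
```

Call:
{"fn": "step_arm", "kwargs": {
  "plan": [0.012,0,0,0,0,0,1,0.012,0,-0.05,0,0,0,1,0.012,0,-0.11,0,0,0,0.3,-0.05,0.02,-0.127,0,0,0,0.294,-0.11,0.04,-0.127,0,0,0,0.294,-0.17,0.06,-0.127,0,0,0,0.294,-0.203,0.068,-0.11,-0.002,0.002,0,0.294,-0.203,0.068,-0.05,-0.002,0.002,0,0.294,-0.203,0.068,0.01,-0.002,0.002,0,0.294,-0.203,0.068,0.033,-0.002,0.002,0,0.294]
}}

```text
clock: 5.65
tcp_pos: [0.558, 0.0206, 0.0266]
eef_rot: [-2.153, -2.283, 0.004]
force: [0.0, 0.2, 0.5]
finger_gap: 0.705
grip_force: 0.0
```

Call:
{"fn": "step_arm", "kwargs": {
  "plan": [0,0,0.015,0,0,0,0.294,0,0,0.024,0,0,0,0.294,0,0,0.027,0,0,0,0.294,0,0,0.027,0,0,0,0.294]
}}

```text
clock: 6.15
tcp_pos: [0.5598, 0.0199, 0.0034]
eef_rot: [2.156, 2.284, 0.001]
force: [-0.6, 0.4, 0.4]
finger_gap: 0.707
grip_force: 0.0
```

Call:
{"fn": "step_arm", "kwargs": {
  "plan": [0,0,0.003,0,0,0,0.294,0,0,0.003,0,0,0,0.294]
}}

```text
clock: 6.4
tcp_pos: [0.5595, 0.0198, 0.0001]
eef_rot: [2.156, 2.285, 0.001]
force: [-1.2, -0.6, -0.5]
finger_gap: 0.705
grip_force: 0.0
```

Call:
{"fn": "step_arm", "kwargs": {
  "plan": [0,0,0.0015,0,0,0,0.294,0,0,0.0015,0,0,0,0.294]
}}

```text
clock: 6.65
tcp_pos: [0.5593, 0.0197, -0.0018]
eef_rot: [-2.156, -2.285, 0.0]
force: [-0.8, -0.2, 0.6]
finger_gap: 0.705
grip_force: 0.0
```

Call:
{"fn": "step_arm", "kwargs": {
  "plan": [0,0,0.001,0,0,0,0.294,0,0,0.001,0,0,0,0.294]
}}

```text
clock: 6.9
tcp_pos: [0.5593, 0.0197, -0.0028]
eef_rot: [-2.156, -2.285, 0.0]
force: [0.1, 0.7, -0.2]
finger_gap: 0.704
grip_force: 0.0
```

Call:
{"fn": "step_arm", "kwargs": {
  "plan": [0,0,0.001,0,0,0,0.294,0,0,0.001,0,0,0,0.294]
}}

```text
clock: 7.15
tcp_pos: [0.5593, 0.0197, -0.0038]
eef_rot: [-2.156, -2.285, 0.0]
force: [-0.2, 0.3, -0.2]
finger_gap: 0.706
grip_force: 0.0
```

Call:
{"fn": "step_arm", "kwargs": {
  "plan": [0,0,0.001,0,0,0,0.294,0,0,0.001,0,0,0,0.294]
}}

```text
clock: 7.4
tcp_pos: [0.5593, 0.0197, -0.0048]
eef_rot: [-2.156, -2.285, 0.0]
force: [-0.2, 0.1, -0.1]
finger_gap: 0.704
grip_force: 0.0
```

Call:
{"fn": "step_arm", "kwargs": {
  "plan": [0,0,0.001,0,0,0,0.294,0,0,0.001,0,0,0,0.294]
}}

```text
clock: 7.65
tcp_pos: [0.5594, 0.0197, -0.0051]
eef_rot: [2.156, 2.285, 0.001]
force: [-2.0, 0.3, 10.3]
finger_gap: 0.703
grip_force: 4.9
```

Contact came at TCP z ≈ -5 mm, so the tips sit 5 mm behind the TCP at this opening. I'll grip the overhang's sides with the tips just above the carrier's underside (TCP z ≈ 0.0555), so that they stay clear of the pile.

```bash
python3 -c "
from h import *
np.set_printoptions(suppress=True)
print(rel((.4899,.0762,.12),3.6),rel((.4899,.0762,.0555),3.6))"
```

```text
[ 0.0604 -0.066  -0.1251  0.0005 -0.0002 -0.0049] [ 0.0604 -0.066  -0.0606  0.0005 -0.0002 -0.0049]
```

Call:
{"fn": "step_arm", "kwargs": {
  "plan": [0,0,-0.06,0,0,0,0.2,0,0,-0.12,0,0,0,0,0.03,-0.033,-0.125,0,0,0,0,0.06,-0.066,-0.125,0,0,-0.005,0,0.06,-0.066,-0.125,0,0,-0.005,0,0.06,-0.066,-0.1,0,0,-0.005,0,0.06,-0.066,-0.075,0,0,-0.005,0,0.06,-0.066,-0.062,0,0,-0.005,0,0.06,-0.066,-0.062,0,0,-0.005,0,0.06,-0.066,-0.062,0,0,-0.005,0]
}}

```text
clock: 8.9
tcp_pos: [0.4904, 0.0755, 0.0567]
eef_rot: [2.151, 2.29, 0.001]
force: [0.1, 0.0, 0.0]
finger_gap: 1.003
grip_force: 0.0
```

```bash
python3 -c "
from h import *
np.set_printoptions(suppress=True)
cv2.imwrite('pics/d.png',np.vstack([cv2.resize(snapshot('top')[180:260,170:290],None,fx=4.5,fy=3.5),cv2.resize(snapshot('side')[140:220,200:320],None,fx=4.5,fy=3.5)]))
o=r.observe();print(o['tcp_pos'],o['force'],rel((.4899,.0762,.0555),3.6))"
```

```text
[0.49043585 0.07580536 0.05694559] [ 0.20796497 -0.56248628 -0.30622757] [ 0.0004 -0.0005  0.0014  0.0012 -0.0002  0.0001]
```

View pics/d.png

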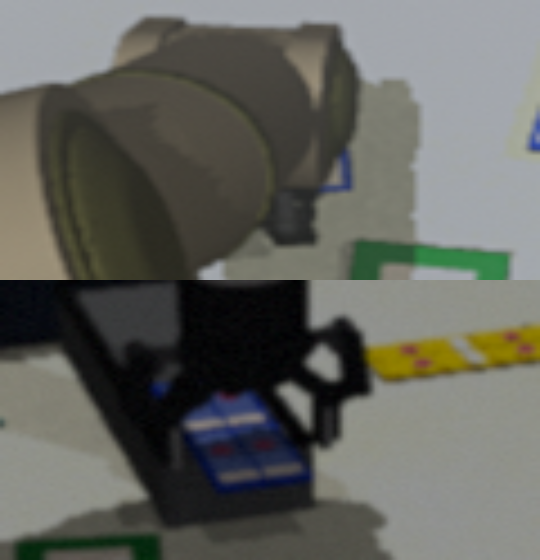

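The fingers straddle the overhang, side crop (180,460) and (325,430). Closing.

Call:
{"fn": "step_arm", "kwargs": {
  "plan": [0,0,0.0013,0,0,0,0,0,0,0.0013,0,0,0,0.2,0,0,0.0013,0,0,0,0.5,0,0,0.0013,0,0,0,1,0,0,0.0013,0,0,0,1,0,0,0.0013,0,0,0,1,0,0,0.0013,0,0,0,1]
}}

```text
clock: 9.88
tcp_pos: [0.4902, 0.0758, 0.0556]
eef_rot: [2.15, 2.29, 0.001]
force: [-1.3, -0.9, 8.8]
finger_gap: 0.681
grip_force: 61.9
```

Call:
{"fn": "step_arm", "kwargs": {
  "plan": [0,0,-0.002,0,0,0,1,0,0,-0.005,0,0,0,1,0,0,-0.01,0,0,0,1,0,0,-0.02,0,0,0,1,0,0,-0.035,0,0,0,1,0,0,-0.05,0,0,0,1,0,0,-0.065,0,0,0,1,0,0,-0.08,0,0,0,1,0,0,-0.08,0,0,0,1]
}}

```text
clock: 11.0
tcp_pos: [0.4906, 0.076, 0.1363]
eef_rot: [2.149, 2.29, 0.003]
force: [0.9, -0.7, -0.7]
finger_gap: 0.674
grip_force: 64.2
```

```bash
python3 -c "
from h import *
np.set_printoptions(suppress=True)
cv2.imwrite('pics/e.png',np.hstack([cv2.resize(snapshot('top')[170:270,150:300],None,fx=2.6,fy=4),cv2.resize(snapshot('side')[110:210,190:310],None,fx=3.3,fy=4)]))
o=r.observe();print(o['tcp_pos'],o['force'],o['wrist_torque'],o['finger_gap'],o['grip_force'])"
```

```text
[0.48991834 0.0759416  0.13505491] [-0.21449048 -0.63752325 -1.54655451] [-0.08299524  0.05049324 -0.01538076] 0.6785676444158749 64.15721654891968
```

View pics/e.png

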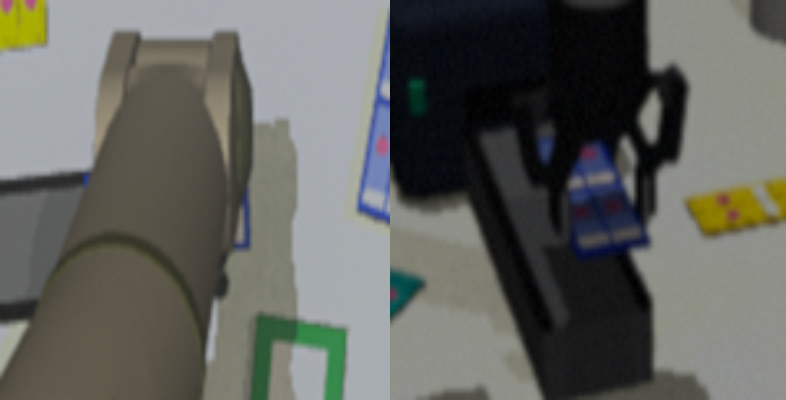

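The carrier is lifted and held at the tips. Carrying it to above the pile with the gripper on the pile's near side.

```bash
python3 -c "
from h import *
np.set_printoptions(suppress=True)
print(rel((.5214,-.1092,.16),-105.4))"
```

```text
[-0.1868  0.0197 -0.025   0.0001 -0.0004  1.9029]
```

Call:
{"fn": "step_arm", "kwargs": {
  "plan": [-0.005,0,-0.01,0,0,0.05,1,-0.02,0.002,-0.02,0,0,0.15,1,-0.04,0.004,-0.025,0,0,0.29,1,-0.06,0.006,-0.025,0,0,0.43,1,-0.08,0.008,-0.025,0,0,0.57,1,-0.1,0.01,-0.025,0,0,0.71,1,-0.12,0.012,-0.025,0,0,0.85,1,-0.14,0.014,-0.025,0,0,0.99,1,-0.155,0.016,-0.025,0,0,1.12,1,-0.17,0.018,-0.025,0,0,1.2,1]
}}

```text
clock: 12.35
tcp_pos: [0.5185, -0.0935, 0.16]
eef_rot: [-3.069, -0.669, 0.001]
force: [0.0, 0.3, -0.4]
finger_gap: 0.68
grip_force: 64.2
```

```bash
python3 -c "
from h import *
np.set_printoptions(suppress=True)
o=r.observe();print(o['joint_positions'],o['tcp_pos'],o['finger_gap'])
print(rel((.5214,-.1092,.13),-105.4))"
```

```text
[-0.35212669  0.5357178   0.61752087  2.14470569 -0.53675335  0.6160423
 -0.49335861] [ 0.51854962 -0.09350758  0.159984  ] 0.6800231534416435
[-0.0039  0.0155  0.03   -0.      0.0004  0.6979]
```

Call:
{"fn": "step_arm", "kwargs": {
  "plan": [-0.001,0.004,0,0,0,0.1,1,-0.002,0.008,0,0,0,0.22,1,-0.004,0.012,0,0,0,0.36,1,-0.004,0.015,0,0,0,0.5,1,-0.004,0.015,0.01,0,0,0.6,1,-0.004,0.015,0.02,0,0,0.67,1,-0.004,0.015,0.03,0,0,0.698,1,-0.004,0.015,0.03,0,0,0.698,1,-0.004,0.015,0.03,0,0,0.698,1]
}}

```text
clock: 13.48
tcp_pos: [0.5213, -0.1082, 0.1301]
eef_rot: [-3.114, 0.413, -0.0]
force: [-0.4, -0.7, -1.1]
finger_gap: 0.677
grip_force: 64.2
```

```bash
python3 -c "
from h import *
np.set_printoptions(suppress=True)
t=snapshot('top');s=snapshot('side')
cv2.imwrite('pics/f.png',np.hstack([cv2.resize(t[140:240,260:360],None,fx=3.9,fy=5.5),cv2.resize(s[165:265,230:350],None,fx=3.3,fy=5.5)]))
o=r.observe();print(o['tcp_pos'],o['force'],o['wrist_torque'],o['finger_gap'],o['grip_force'],rel((.5214,-.1092,.13),-105.4))
# predicted carrier corner pixels if level (underside at tcp+.0045)
a=np.radians(-15.4);u=np.array([np.cos(a),np.sin(a),0]);v=np.array([-u[1],u[0],0])
z=o['tcp_pos'][2]+.0045;T=o['tcp_pos']*[1,1,0]
for d in(-.0345,.1305):
  for w in(-.03,.03):
    for h in(0,.006): print(d,w,h,proj('top',T+u*d+v*w+[0,0,z+h])[0].round(1),proj('side',T+u*d+v*w+[0,0,z+h])[0].round(1))
"
```

```text
[ 0.52143186 -0.10817767  0.13025894] [-0.63388683 -0.02116569 -1.197267  ] [ 0.01583341  0.05237046 -0.02445741] 0.6758583693008416 64.2373538017273 [ 0.0002  0.001   0.0003 -0.0002 -0.0005  0.0049]
-0.0345 -0.03 0 [310.5 224.8] [268.7 212.4]
-0.0345 -0.03 0.006 [310.6 224.6] [268.7 210.3]
-0.0345 0.03 0 [288.5 219.2] [269.5 198.3]
-0.0345 0.03 0.006 [288.6 218.9] [269.4 196.2]
0.1305 -0.03 0 [325.1 166.1] [339.8 213. ]
0.1305 -0.03 0.006 [325.4 165.6] [340.  210.8]
0.1305 0.03 0 [303.6 160.6] [337.7 198.9]
0.1305 0.03 0.006 [303.8 160. ] [337.8 196.8]
```

View pics/f.png

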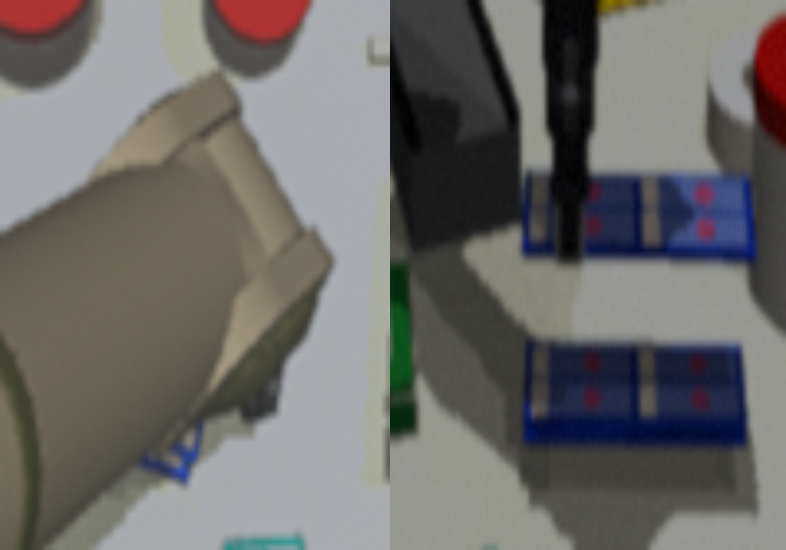

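The side crop shows the carrier level above the pile: bottom edge (523,255)–(754,260), pile top edge (525,345)–(742,348). Next I check that both sit with the same offset in the side camera.

```bash
python3 -c "
from h import *
np.set_printoptions(suppress=True)
a=np.radians(-15.4);u=np.array([np.cos(a),np.sin(a),0]);v=np.array([-u[1],u[0],0])
s=snapshot('side')
from scipy.optimize import least_squares
hsv=cv2.inRange(cv2.cvtColor(s,40),(105,80,25),(135,255,255))
def fit(box,z0,n,g):
  x0,y0,x1,y1=box;k=np.zeros_like(hsv);k[y0:y1,x0:x1]=hsv[y0:y1,x0:x1]
  k=cv2.morphologyEx(k,cv2.MORPH_OPEN,np.ones((2,2)))
  ys,xs=np.nonzero(k);h=cv2.convexHull(np.c_[xs,ys].astype(np.float32))[:,0]
  c0=h[h[:,1].argsort()]
  def sil(p):
    cx,cy,yw=p;R2=np.array([[np.cos(yw),-np.sin(yw)],[np.sin(yw),np.cos(yw)]])
    P=[np.r_[R2@[d,w]+[cx,cy],z] for d in(-.0825,.0825) for w in(-.03,.03) for z in(z0,z0+n*.006)]
    return cv2.convexHull(proj('side',P).astype(np.float32))
  f=lambda p:[cv2.pointPolygonTest(sil(p),(float(a),float(b)),True) for a,b in h]
  q=least_squares(f,g,x_scale=[.01,.01,.1],diff_step=1e-3,loss='soft_l1');return q.x*[1,1,57.3],q.cost,len(h),k.sum()//255
o=r.observe();print(o['tcp_pos'])
print('held',fit((262,190,352,216),o['tcp_pos'][2]+.0045,1,[.568,-.122,a]))
print('pile',fit((262,222,350,250),.035,2,[.568,-.122,a]))
"
```

```text
[ 0.52147375 -0.10813695  0.13030508]
held (array([  0.57168334,  -0.12082828, -16.12723707]), np.float64(1.3210645544642468), 10, np.uint64(686))
pile (array([  0.57093857,  -0.12052983, -13.86111442]), np.float64(0.3564576705518383), 9, np.uint64(988))
```

```bash
cat > fit.py <<'E'
from h import *
from scipy.optimize import least_squares
def fit(s,cam,box,z0,n,g,lo=(105,80,25)):
  m=cv2.inRange(cv2.cvtColor(s,40),lo,(135,255,255))
  x0,y0,x1,y1=box;k=np.zeros_like(m);k[y0:y1,x0:x1]=m[y0:y1,x0:x1]
  k=cv2.morphologyEx(k,cv2.MORPH_OPEN,np.ones((2,2)))
  ys,xs=np.nonzero(k);hull=cv2.convexHull(np.c_[xs,ys].astype(np.int32))
  f0=np.zeros_like(m);cv2.fillPoly(f0,[hull],255)
  T=cv2.GaussianBlur(f0.astype(np.float32)/255,(0,0),1.5)
  def f(p):
    q,w=p[:2],p[2];R2=np.array([[np.cos(w),-np.sin(w)],[np.sin(w),np.cos(w)]])
    P=[np.r_[R2@[d,e]+q,z] for d in(-.0825,.0825) for e in(-.03,.03) for z in(z0,z0+n*.006)]
    h=cv2.convexHull(proj(cam,P).astype(np.float32));im=np.zeros(m.shape,np.uint8)
    big=np.zeros((m.shape[0]*4,m.shape[1]*4),np.uint8)
    cv2.fillConvexPoly(big,np.round(((h+.5)*4-.5)*16).astype(np.int32),255,cv2.LINE_AA,4)
    im=cv2.resize(big,m.shape[::-1],interpolation=cv2.INTER_AREA).astype(np.float32)/255
    return (cv2.GaussianBlur(im,(0,0),1.5)-T)[y0-5:y1+5,x0-5:x1+5].ravel()
  q=least_squares(f,g,x_scale=[.01,.01,.1],diff_step=[2e-3,1e-2,1e-2])
  return q.x*[1000,1000,57.3],round(q.cost,2)
E
python3 -c "
from fit import *
np.set_printoptions(suppress=True,precision=2)
g=[.568,-.122,np.radians(-15)]
t0=cv2.imread('pics/top0.png');s0=cv2.imread('pics/side0.png');s=snapshot('side')
for lo in((105,80,25),(108,90,60)):
  print('top0',fit(t0,'top',(280,160,330,235),.035,2,g,lo),'side0',fit(s0,'side',(262,215,345,250),.035,2,g,lo))
  print('side',fit(s,'side',(262,222,350,250),.035,2,g,lo),'held',fit(s,'side',(262,190,352,218),r.observe()['tcp_pos'][2]+.0045,1,g,lo))
"
```

```text
top0 (array([ 568.48, -122.11,  -15.25]), np.float32(0.95)) side0 (array([ 572.45, -121.79,  -15.38]), np.float32(1.48))
side (array([ 571.1 , -122.06,  -15.58]), np.float32(1.65)) held (array([ 570.98, -123.8 ,  -15.99]), np.float32(7.69))
top0 (array([ 568.63, -122.12,  -15.31]), np.float32(1.06)) side0 (array([ 572.5 , -121.82,  -15.49]), np.float32(2.2))
side (array([ 571.44, -128.45,  -12.72]), np.float32(87.13)) held (array([ 572.42, -125.39,  -15.29]), np.float32(21.69))
```

Held carrier and pile agree to within 1–2 mm and about 0.5°. Lowering.

Call:
{"fn": "step_arm", "kwargs": {
  "plan": [0,0,0.015,0,0,0.003,1,0,0,0.035,0,0,0.003,1,0,0,0.055,0,0,0.003,1,0,0,0.07,0,0,0.003,1,0,0,0.078,0,0,0.003,1,0,0,0.082,0,0,0.003,1,0,0,0.084,0,0,0.003,1,0,0,0.084,0,0,0.003,1,0,0,0.084,0,0,0.003,1]
}}

```text
clock: 14.8
tcp_pos: [0.5215, -0.108, 0.0463]
eef_rot: [-3.114, 0.418, -0.001]
force: [-0.5, -0.8, -0.7]
finger_gap: 0.677
grip_force: 64.3
```

```bash
python3 -c "
from h import *
np.set_printoptions(suppress=True)
s=snapshot('side')
cv2.imwrite('pics/g.png',cv2.resize(s[195:260,250:360],None,fx=7,fy=7,interpolation=2))
o=r.observe();print(o['tcp_pos'],o['force'],o['wrist_torque'],rel((.522,-.1086,.0426),-105.35))"
```

```text
[ 0.5214991  -0.1079746   0.04627262] [ 0.66029685  0.31162901 -1.88166256] [0.00241553 0.10195804 0.03653583] [ 0.0006  0.0005  0.0037 -0.0001 -0.0006  0.0009]
```

View pics/g.png

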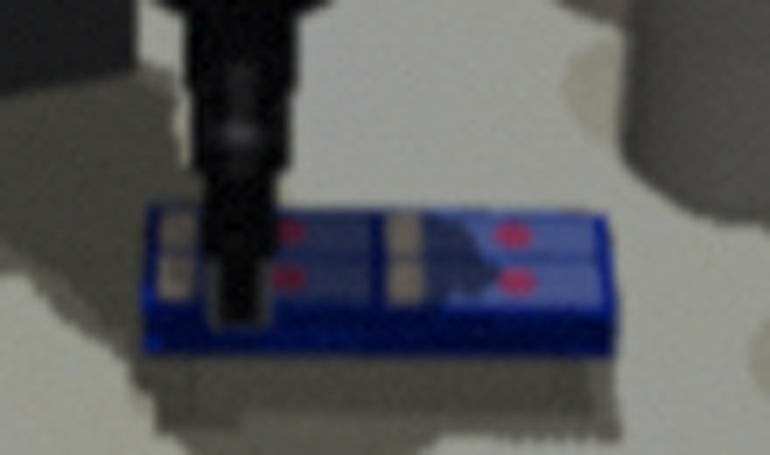

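The held carrier, crop (145–610, 205–310), lines up with the pile beneath it at both ends. Continuing the last millimetres to contact.

Call:
{"fn": "step_arm", "kwargs": {
  "plan": [0,0,0.001,0,0,0,1,0,0,0.002,0,0,0,1,0,0,0.003,0,0,0,1,0,0,0.003,0,0,0,1]
}}

```text
clock: 15.35
tcp_pos: [0.5213, -0.108, 0.043]
eef_rot: [-3.113, 0.418, -0.0]
force: [-0.1, 1.2, 1.5]
finger_gap: 0.673
grip_force: 64.5
```

Call:
{"fn": "step_arm", "kwargs": {
  "plan": [0,0,0.0005,0,0,0,1,0,0,0.0005,0,0,0,1]
}}

```text
clock: 15.6
tcp_pos: [0.5213, -0.108, 0.0429]
eef_rot: [-3.113, 0.419, -0.001]
force: [-2.0, 1.2, 9.0]
finger_gap: 0.673
grip_force: 65.4
```

Contact at about 9 N. Releasing, then straight up.

Call:
{"fn": "step_arm", "kwargs": {
  "plan": [0,0,-0.0003,0,0,0,0.28,0,0,-0.0003,0,0,0,0.2,0,0,-0.0003,0,0,0,0.1,0,0,-0.0003,0,0,0,0,0,0,-0.0003,0,0,0,0,0,0,-0.0003,0,0,0,0,0,0,-0.005,0,0,0,0,0,0,-0.02,0,0,0,0,0,0,-0.06,0,0,0,0,0,0,-0.12,0,0,0,0]
}}

```text
clock: 16.85
tcp_pos: [0.5204, -0.1079, 0.163]
eef_rot: [3.113, -0.419, -0.005]
force: [0.5, 0.5, 0.4]
finger_gap: 0.999
grip_force: 0.0
```

Call:
{"fn": "step_arm", "kwargs": {
  "plan": [0,-0.03,-0.04,0,0,0,0,0,-0.09,-0.06,0,0,0,0,0,-0.15,-0.06,0,0,0,0,0,-0.21,-0.06,0,0,0,0,0,-0.25,-0.06,0,0,0,0,0,-0.25,-0.06,0,0,0,0]
}}

```text
clock: 17.6
tcp_pos: [0.5874, 0.137, 0.2219]
eef_rot: [-3.115, 0.409, 0.001]
force: [-0.5, -1.5, -0.1]
finger_gap: 0.997
grip_force: 0.0
```

```bash
python3 -c "
from fit import *
np.set_printoptions(suppress=True,precision=2)
t=snapshot('top');s=snapshot('side');g=[.568,-.122,np.radians(-15)]
cv2.imwrite('pics/i.png',np.hstack([cv2.resize(t[100:290,230:400],None,fx=2.3,fy=2.5),cv2.resize(s[195:260,250:360],None,fx=3.6,fy=475/65)]))
print(fit(t,'top',(270,150,340,240),.035,3,g),fit(s,'side',(262,205,350,252),.035,3,g),blob(t,'top',(270,150,340,240),.053))
o=r.observe();print(o['clock'],o['tcp_pos'],o['force'])"
```

```text
(array([ 568.33, -122.55,  -15.69]), np.float32(1.78)) (array([ 571.06, -122.75,  -15.1 ]), np.float32(3.09)) (array([ 0.57, -0.12]), 164.67152404785156, 60.246116638183594, -15.566322326660156)
17.7 [0.59 0.13 0.22] [-0.74 -0.27  0.75]
```

View pics/i.png

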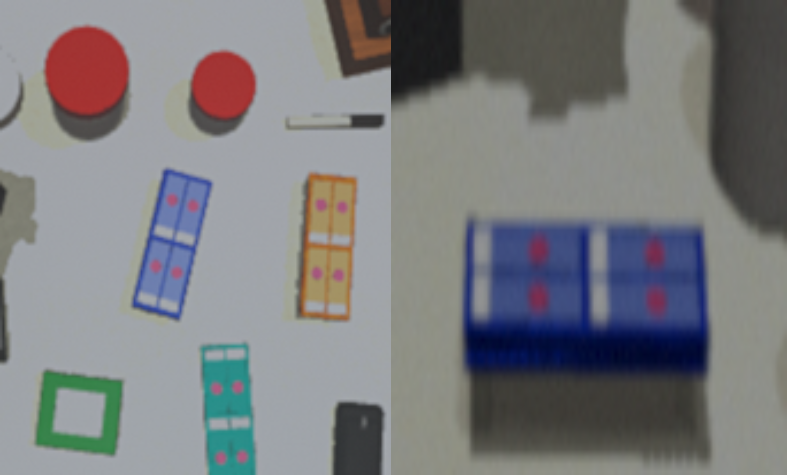

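The top crop shows the carrier flat and square on the pile at (172,245), and the side crop shows an even stack. Neighbours are unmoved. Handing in.

```bash
python3 -c "
from rig import job
print(job.hand_in())"
```

```text
the job is handed in; nothing more can be done
None
```

The blue carrier was slid out about 51 mm, gripped by its overhanging end and set flat on the blue pile, within about 1 mm and 0.5° by the final pictures, and the job was handed in at about 18 s with no verdict shown.

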